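# Free the clamped blank and sort the walnut pieces by shape

### The arm

A 6-joint arm with a two-finger parallel gripper is mounted at the origin on the work surface. World frame = base frame: x ahead of the robot, y to its left, z up, the work surface at z = 0. Lengths are in m, angles in rad, forces in N, time in s.
With the tool pointing down it reaches from about 0.35 to 0.85 m from the base axis. Payload 8.1 kg.
Tool frame: the origin (TCP) lies midway between the tips of the shut fingers; the grasp point (between the pads) lies 19 mm behind it (robot.hold_point_z is the distance from the TCP to the grasp point, in m); z points along the fingers, y is the line along which they close (so a half turn about z gives the same grasp; the last joint's range is limited). The gripper opens to 85 mm and grips with 20 to 120 N. Pads are 22 mm wide; open, the fingers measure 114 mm over their backs; the gripper's body (76 mm by 85 mm) begins 54 mm behind the grasp point. The pads swing forward as they close: fully open they stand 13 mm farther back than shut.
Start: joints at [1.26, 0.13, 1.488, -0, 1.523, -0.085], TCP at [0.134, 0.585, 0.231] pointing down, gripper open.
Joint ranges: [-2.96, 2.96], [-0.89, 2.26], [0.02, 2.5], [-1.34, 4.48], [0, 2.73], [-2.66, 2.66]. Speed limits (rad/s): [2.39, 2.39, 2.79, 3.14, 3.14, 3.14].

### API

Orientations are given as a unit quaternion [x, y, z, w].
In Python, from cell import read_state, vision, job, robot gives the robot as it stands. The module is installed in compiled form; this text tells all that it offers.
- The arm moves only by the tool shift_gripper, called after "Call:" as a command line: name --argument value ..., lists and objects as JSON in quotes. Schema: {"type":"object","properties":{"rows":{"type":"array","items":{"type":"array","prefixItems":[{"type":"array","items":{"type":"number"},"minItems":3,"maxItems":3},{"type":"array","items":{"type":"number"},"minItems":3,"maxItems":3}],"minItems":2,"maxItems":2},"minItems":1,"maxItems":20},"finger_gap":{"type":"number"},"grip_force":{"type":"number"},"only":{"type":"string"},"quiet":{"type":"boolean"},"lines":{"type":"string"}},"required":["rows"],"additionalProperties":false}. rows is a list of rows, 1 to 20 of them, each written [[dx, dy, dz], [rx, ry, rz]]: dx, dy, dz in shares of the most that a row can go, 1 being 50 mm, then a rotation vector rx, ry, rz in normalised numbers (1 is pi rad); each row shifts and turns the commanded pose from where the row before left it, along the tool's axes as they then stand; what a row does not reach is not made up. A row lasts 1/10 s, in which the tool goes at most 0.05 m and 0.15 rad, less where a joint would pass 70% of its speed; a pose out of reach is approached as far as the arm can. finger_gap is the finger opening in m, set as the call begins (left out keeps the last). The fingers move at their own pace and stop on an object; grip_force is the grip in N (left out, the last holds). Time passes only in rows, so rows that do not move let the fingers close. The tool returns the time, the measured TCP pose, the force, the opening and the grip force at its end. only (a regular expression) keeps the lines of the reply that match it, lines (a string "A,B") keeps lines A to B, and quiet returns only ok. A shift or turn number past 1, either way, is cut back to 1. Input that does not fit is refused with a message, and nothing moves.
- read_state(): the state, without advancing time (a new reading comes with each control period).
- vision.camera(name): name is "scene" or "top"; returns a dict with "img" (420x560x3 uint8, red, green, blue), "camera_matrix" (3x3 intrinsics, pixels), "distortion" ([k1, k2, p1, p2, k3] as OpenCV has them; the pictures are not rectified), "world_from_camera" (4x4, takes a point from camera to world coordinates). Camera axes: x right, y down, z forward; pixel columns grow to the right and rows downward; lengths in m; the calibration is good to about 2 mm. A picture is of the moment at which its call begins. There is no depth.
- job.sign_off(): hands the job in; it is judged then, once.
The state is a dict: "t": time; "qpos": joint angles; "qvel": joint speeds; "tau": joint torques, N m; "tcp_pos": TCP position; "eef_rot": TCP orientation; "contact_force": force on the tool from outside, world axes, zero at the start; "moment": the same for the moment, N m; "opening": finger opening in m; "grip_force": force on a finger pad.
Only numpy, scipy, OpenCV 4.12 (cv2) and the standard library are available. Lean on these libraries where they do the work, as an engineer would, in place of code of your own. Each camera call takes 0.05 s, during which the arm holds its last target. There are 200 camera calls.

### The job

Sort the three dark walnut blanks, laying each flat inside the tray of its own shape: square blank in the square tray, disc in the round tray, bar in the long tray. The square one is held in the fixture: flip the toggle clamp's arm up by its red grip until it stands past upright and leave it open, and only then lift that blank out. Leave the pale pine disc and bar where they lie.

Things in the scene. Friction and masses are not known exactly. Their poses are not given: they have to be found in the camera images.
- walnut_square: Dark walnut blank 50 x 50 x 22 mm, 36 g, in the middle of a fixed plywood base 200 x 80 x 12 mm, underside at z = 12 mm, 0.5 mm under the clamp's pad. In its starting frame: steel hinge cheeks at x 52 to 78 mm (29 mm wide, tops 62 mm over the bench), low stops at x +-28 to 34 mm (tops 22 mm over the bench); +-y sides free to grip. Origin: centre of underside; x, y along sides, z up.
- walnut_disc: Dark brown walnut disc, 54 mm diameter, 22 mm high, about 36 g, flat on the bench. Origin: centre of its underside; z up.
- walnut_bar: Dark brown walnut bar 90 x 28 x 22 mm high, about 36 g. Lies flat on the bench, long side along its x. Origin: centre of its underside; z up.
- pine_disc: Pale pine disc, same size as the walnut one (54 mm diameter, 22 mm high), loose bystander, not to be moved. Origin: centre of its underside; z up.
- pine_bar: Pale pine bar, same size as the walnut one (90 x 28 x 22 mm), loose bystander, not to be moved. Lies flat on the bench, long side along its x. Origin: centre of its underside; z up.
- tray_square: Fixed shallow square white tray with blue floor, 80 x 80 mm outside, 70 x 70 mm inside, floor 4 mm thick, rim 10 mm above the bench, walls 5 mm. Origin: centre of its underside, on the bench; x and y along its sides, z up.
- tray_round: Fixed shallow round white tray with blue floor, 84 mm outside diameter, 74 mm inside, floor 4 mm thick, rim 10 mm above the bench, walls 5 mm. Origin: centre of its underside, on the bench; z up.
- tray_long: Fixed shallow oblong white tray with blue floor, 120 x 58 mm outside, 110 x 48 mm inside, floor 4 mm thick, rim 10 mm above the bench, walls 5 mm. Origin: centre of its underside, on the bench; long side along its x, z up.
- clamp (a joint): Angle of the toggle clamp's steel arm (rad): 0 = shut, level over the square blank; 1.57 = upright; 2.2 = stop, leaning away from the blank. Open means above 1.65. Stiff hinge: 0.05 N m friction, under 1.5 N at the grip; let go below about 1 rad it falls shut, past upright it stays. Upright, the arm stands about 200 mm over the bench: carry things over or around it.
- clamp_grip (a point): Middle of the red grip at the arm's free end: 44 mm long (x), 16 wide (y), 16 high, 52 mm over the bench when shut. Frame turns with the arm. Hinge axis: parallel to y, 120 mm along +x from here; shut, x is level and points over the blank to the hinge, z up. Opening swings the grip up and over the hinge. Pinch it from above along y; it can turn between the fingers while it swings.
There are look-alikes about, which are no part of the job. Leave any orange or yellow look-alike of the walnut_bar alone. What is shaped like the tray_long but turquoise is not meant.

How it is judged:
On the way, in this order (a step that is already met when the one before it is completed fails the run):
1. the clamp arm is up past upright with the square blank still in the fixture (value of joint clamp above 1.65 rad and distance of walnut_square from where it was at the start of the episode below 0.02 m), for 0.2 s.
2. the square blank lies flat in the square tray (horizontal distance between walnut_square and tray_square below 0.016 m and z of walnut_square in the frame of tray_square between 0.002 and 0.007 m and angle between walnut_square's own z axis and vertical below 0.1 rad and linear speed of walnut_square below 0.03 m/s), for 0.2 s.
At the end, for the whole second after the job is handed in: Walnut square, disc and bar lie flat (0.1 rad, on the floor within 3 mm) and at rest in the square, round and long tray, centres within 16, 14, 16 mm of the tray's (all the play there is). Clamp open beyond 1.65 rad. Pine pieces never moved over 20 mm (all of step 2 and horizontal distance between walnut_disc and tray_round below 0.014 m and z of walnut_disc in the frame of tray_round between 0.002 and 0.007 m and angle between each of walnut_disc, walnut_bar's own z axis and vertical below 0.1 rad and linear speed of each of walnut_disc, walnut_bar below 0.03 m/s and horizontal distance between walnut_bar and tray_long below 0.016 m and z of walnut_bar in the frame of tray_long between 0.002 and 0.007 m and value of joint clamp above 1.65 rad); the robot touches nothing.
It fails at once if the pine disc is moved more than 20 mm (distance of pine_disc from where it was at the start of the episode above 0.02 m).
It fails at once if the pine bar is moved more than 20 mm (distance of pine_bar from where it was at the start of the episode above 0.02 m).
It also fails if it takes over 109 s, if anything falls off the work surface, if the arm or the gripper's body presses on something with over 40 N, if the wrist force passes 120 N, or if a joint passes its speed limit or range.

## Working session

There is one attempt and no reset: what is moved stays moved. The work goes in short steps, Python scripts to look and compute and a tool call to move; the robot and the scene stay as the last step left them, time stands still between calls to the robot, and variables do not carry over. Pictures are saved under pics/ and viewed, at most 14 in all, crops included, and the job is handed in when it is done.

```bash
mkdir -p pics; python3 - <<'E'
from cell import read_state, vision, robot
import cv2, pickle
for n in("top","scene"):
    c=vision.camera(n); pickle.dump(c,open(f"{n}0.pkl","wb"))
    cv2.imwrite(f"pics/{n}0.png",c["img"][:,:,::-1])
    print(n,c["camera_matrix"].round(1).tolist(),c["distortion"],c["world_from_camera"].round(3).tolist())
s=read_state();print({k:s[k] for k in("t","tcp_pos","eef_rot","opening")},robot.hold_point_z)
E
```

```text
top [[492.7, 0.0, 278.7], [0.0, 492.7, 213.3], [0.0, 0.0, 1.0]] [0.02413587 0.         0.         0.         0.        ] [[-0.023, -0.984, 0.177, 0.276], [-1.0, 0.02, -0.021, 0.044], [0.017, -0.177, -0.984, 1.456], [0.0, 0.0, 0.0, 1.0]]
scene [[459.6, 0.0, 281.5], [0.0, 459.6, 204.9], [0.0, 0.0, 1.0]] [-0.0019194  0.         0.         0.         0.       ] [[-0.81, 0.452, -0.375, 0.925], [0.587, 0.634, -0.503, 0.574], [0.01, -0.627, -0.779, 0.904], [0.0, 0.0, 0.0, 1.0]]
{'t': 0.1, 'tcp_pos': array([0.13416474, 0.58428195, 0.2303395 ]), 'eef_rot': array([ 1.12658298e-01,  9.93633423e-01, -8.39318751e-04, -1.57589869e-04]), 'opening': 0.08546381490716187} 0.0187
```

View pics/top0.png

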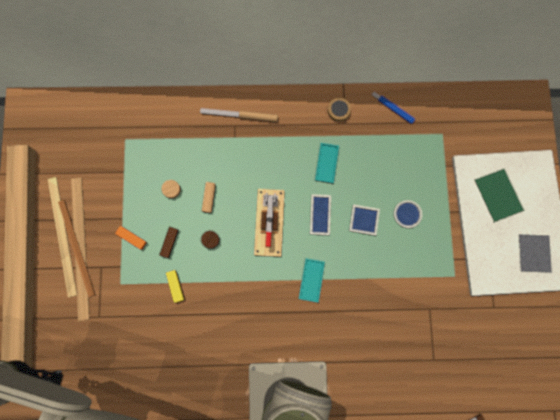

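View pics/scene0.png

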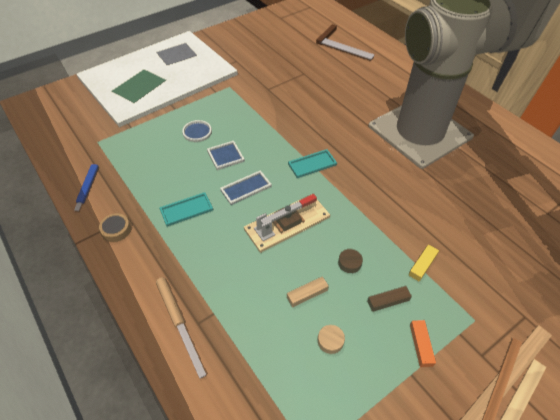

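Top view: the walnut candidates are the dark bar (169,243), dark disc (210,240) and dark square in the fixture (269,222). The orange bar (131,238), yellow bar (175,287) and pale pine pieces (208,197) and (171,189) are not meant. The trays with white rims and blue floors are long (320,214), square (365,220) and round (408,214); the turquoise ones at (327,163) and (312,280) are not meant. The red grip is at (268,240), robot side, and the hinge is on the far side (269,203). Next I measure and check this in a crop.

```bash
cat > h.py <<'E'
import numpy as np, cv2, pickle
def ray(c,uv,z):
    uv=np.asarray(uv,float).reshape(-1,1,2)
    p=cv2.undistortPoints(uv,c["camera_matrix"],c["distortion"]).reshape(-1,2)
    T=c["world_from_camera"]; d=np.c_[p,np.ones(len(p))]@T[:3,:3].T; o=T[:3,3]
    return (o+d*((z-o[2])/d[:,2])[:,None])[:,:2]
def mask(img,kind):
    h,s,v=[x.astype(int) for x in cv2.split(cv2.cvtColor(img,cv2.COLOR_RGB2HSV))]
    m={"dark":(v<85)&((h<20)|(h>165)),"blue":(h>100)&(h<130)&(s>110)&(v>40),"red":((h<5)|(h>174))&(s>150)&(v>100),
       "pine":(h>8)&(h<20)&(s>70)&(v>140),"ply":(h>12)&(h<28)&(s>50)&(v>180)}[kind]
    return m.astype(np.uint8)*255
def blobs(c,kind,z,box,amin=25):
    # box: u0,v0,u1,v1 ; returns pixel centroid, world centre on plane z, long axis angle, sizes
    m=np.zeros(c["img"].shape[:2],np.uint8);u0,v0,u1,v1=box
    k=mask(c["img"],kind);m[v0:v1,u0:u1]=k[v0:v1,u0:u1];out=[]
    for q in cv2.findContours(m,cv2.RETR_EXTERNAL,cv2.CHAIN_APPROX_NONE)[0]:
        if cv2.contourArea(q)<amin: continue
        w=ray(c,q,z);r=cv2.minAreaRect((w*1000).astype(np.float32))
        b=cv2.boxPoints(r);e=[b[1]-b[0],b[2]-b[1]];e=max(e,key=np.linalg.norm)
        M=cv2.moments((w*1000).astype(np.float32))
        cen=np.array([M["m10"],M["m01"]])/M["m00"]
        out.append((kind,q.reshape(-1,2).mean(0).round(0).tolist(),cen.round(1).tolist(),np.round(r[0],1).tolist(),np.round(r[1],1).tolist(),round(float(np.degrees(np.arctan2(e[1],e[0]))%180),1)))
    return out
E
python3 - <<'E'
from h import *
t=pickle.load(open("top0.pkl","rb"));s=pickle.load(open("scene0.pkl","rb"))
bt=(110,130,455,310);bs=(90,90,480,400)
for n,c,b in(("top",t,bt),("scene",s,bs)):
    print(n)
    for k,z in(("dark",.011),("pine",.011),("blue",.004),("red",.052),("ply",.012)):
        for o in blobs(c,k,z,b): print(*o)
cv2.imwrite("pics/crop0.png",cv2.resize(t["img"][150:300,115:435,::-1],None,fx=2.5,fy=2.5,interpolation=cv2.INTER_CUBIC))
E
```

```text
top
dark [212.0, 241.0] [462.5, 213.5] [458.0, 212.7] [36.6, 44.2] 140.1
dark [273.0, 222.0] [510.3, 30.3] [513.4, 29.5] [14.9, 48.2] 178.8
pine [277.0, 295.0] [300.9, 18.2] [312.3, 7.0] [1000.9, 113.6] 88.5
pine [453.0, 241.0] [454.1, -501.6] [441.5, -499.0] [8.9, 91.9] 175.1
pine [121.0, 241.0] [463.6, 476.4] [460.9, 458.1] [132.7, 101.4] 2.2
pine [452.0, 202.0] [561.5, -506.4] [561.8, -506.3] [15.0, 46.3] 175.2
pine [274.0, 227.0] [490.5, 24.7] [509.5, 37.6] [67.1, 194.4] 175.6
pine [262.0, 208.0] [547.8, 62.7] [549.8, 59.5] [21.5, 116.7] 171.1
pine [208.0, 197.0] [590.7, 224.1] [591.1, 224.2] [25.8, 88.5] 172.1
pine [170.0, 188.0] [618.7, 336.9] [619.7, 337.1] [49.5, 47.6] 0.7
pine [116.0, 195.0] [602.8, 496.6] [601.8, 495.1] [129.7, 38.5] 1.8
pine [450.0, 179.0] [630.0, -507.2] [630.2, -507.3] [71.9, 21.2] 0.2
pine [117.0, 155.0] [732.5, 498.2] [728.2, 497.8] [94.7, 42.0] 1.7
pine [449.0, 145.0] [744.1, -514.5] [738.5, -515.0] [62.9, 34.2] 1.5
pine [139.0, 131.0] [797.6, 455.7] [795.0, 432.1] [178.3, 15.9] 89.2
blue [364.0, 219.0] [513.9, -242.5] [514.1, -242.6] [59.3, 59.2] 79.
[... 1967 characters left out ...]
2] [134.1, 809.3] 90.1
pine [376.0, 210.0] [304.9, 21.8] [305.5, 36.7] [991.7, 130.5] 87.1
pine [193.0, 98.0] [466.8, -502.2] [468.0, -504.0] [31.4, 133.1] 179.3
blue [92.0, 173.0] [833.6, -392.8] [835.6, -383.7] [65.4, 15.5] 68.2
red [308.0, 199.0] [453.1, 46.0] [453.1, 46.0] [14.1, 37.7] 176.6
ply [331.0, 337.0] [615.0, 333.4] [614.7, 334.0] [50.7, 50.9] 144.3
ply [170.0, 348.0] [892.1, 160.0] [892.5, 134.6] [17.6, 315.3] 92.2
ply [307.0, 290.0] [587.6, 221.0] [587.3, 220.7] [24.9, 89.1] 172.8
ply [168.0, 301.0] [845.2, 66.7] [845.3, 66.9] [118.7, 14.1] 81.7
ply [424.0, 260.0] [324.4, 317.6] [324.4, 317.7] [91.5, 27.8] 17.1
ply [285.0, 228.0] [515.4, 61.5] [513.1, 44.6] [79.9, 199.3] 175.6
```

View pics/crop0.png

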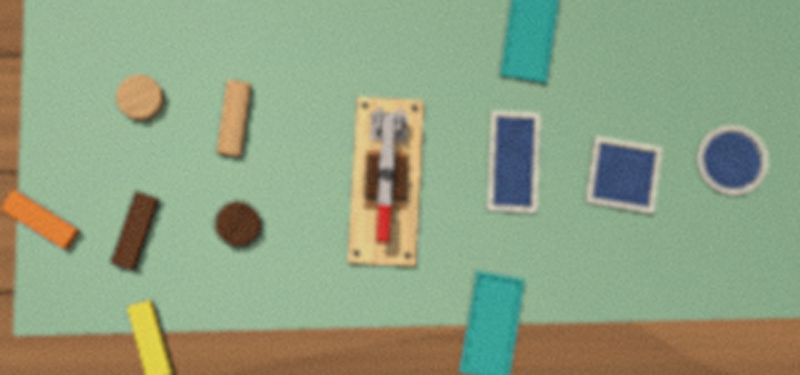

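The crop confirms it: dark walnut bar (135,231), dark walnut disc (240,224), and the fixture with its red grip at (384,224). The blue-floored trays are distinct from the turquoise ones. Now I refine the walnut and tray numbers and move towards the grip.

The rows are not in the units I measure in: shifts go in shares of 50 mm and turns go in shares of pi rad. I convert before sending: -0.0393 m is -0.786, -0.0278 m is -0.556, -0.15 rad / 3.1416 = -0.0477.

Call:
shift_gripper --rows '[[[0, 0, 0], [0, 0, -0.0477]], [[-0.556, -0.786, 0], [0, 0, 0]], [[-0.556, -0.786, 0], [0, 0, 0]], [[-0.556, -0.786, 0], [0, 0, 0]], [[-0.556, -0.786, 0], [0, 0, 0]], [[-0.556, -0.786, 0], [0, 0, 0]], [[-0.556, -0.786, 0], [0, 0, 0]], [[-0.556, -0.786, 0], [0, 0, 0]], [[-0.556, -0.786, 0], [0, 0, 0]], [[-0.556, -0.786, 0], [0, 0, 0]], [[-0.556, -0.786, 0], [0, 0, 0]], [[-0.556, -0.786, 0], [0, 0, 0]], [[-0.556, -0.786, 0], [0, 0, 0]], [[-0.556, -0.786, 0], [0, 0, 0]], [[0, 0, 0], [0, 0, 0]]]' --finger_gap 0.085

```text
t: 1.6
tcp_pos: [0.4576, 0.0431, 0.2308]
eef_rot: [0.041, 0.999, -0.001, -0.0]
contact_force: [-0.5, 0.7, -0.2]
opening: 0.0851
grip_force: 0.0
```

```bash
python3 - <<'E'
from h import *
import h
def m2(img,kind):
    hh,s,v=[x.astype(int) for x in cv2.split(cv2.cvtColor(img,cv2.COLOR_RGB2HSV))]
    green=(hh>35)&(hh<100)
    return ((~green&(v<140)) if kind=="dark" else (hh>100)&(hh<130)&(s>60)).astype(np.uint8)*255
h.mask=m2
t=pickle.load(open("top0.pkl","rb"));s=pickle.load(open("scene0.pkl","rb"))
for n,c,L in(("top",t,[("dark",(155,222,184,263)),("dark",(196,226,225,254)),("blue",(300,190,430,240))]),
             ("scene",s,[("dark",(362,282,415,315)),("dark",(333,244,368,276)),("blue",(175,115,275,205))])):
    for k,b in L:
        for o in blobs(c,k,.011 if k=="dark" else .004,b): print(n,*o)
E
```

```text
top dark [169.0, 242.0] [457.5, 338.8] [457.5, 339.1] [30.4, 89.6] 161.6
top dark [210.0, 239.0] [462.9, 218.2] [462.1, 217.6] [52.8, 47.4] 44.3
top blue [364.0, 220.0] [513.7, -242.1] [513.8, -242.1] [63.2, 63.1] 78.7
top blue [408.0, 214.0] [529.0, -373.7] [528.9, -373.3] [63.8, 63.5] 29.3
top blue [320.0, 214.0] [532.1, -110.8] [532.2, -111.0] [41.5, 103.7] 175.4
scene dark [389.0, 298.0] [456.8, 339.4] [456.8, 339.4] [33.4, 95.3] 161.6
scene dark [350.0, 260.0] [462.6, 218.4] [462.1, 219.3] [62.4, 52.4] 49.6
scene blue [245.0, 187.0] [532.1, -112.1] [532.0, -112.2] [39.9, 104.5] 176.0
scene blue [225.0, 154.0] [513.2, -243.6] [512.9, -243.7] [60.0, 65.5] 168.7
scene blue [196.0, 130.0] [529.1, -373.6] [529.5, -373.4] [55.4, 66.6] 144.7
```

In the tool's units: 0.03 m is 0.6, 0.0035 m is 0.07.

Call:
shift_gripper --rows '[[[0.04, 0.07, 0.6], [0, 0, 0]], [[0, 0, 0.6], [0, 0, 0]], [[0, 0, 0.6], [0, 0, 0]], [[0, 0, 0.6], [0, 0, 0]], [[0, 0, 0.6], [0, 0, 0]], [[0, 0, 0.48], [0, 0, 0]], [[0, 0, 0.32], [0, 0, 0]], [[0, 0, 0.16], [0, 0, 0]], [[0, 0, 0], [0, 0, 0]]]' --finger_gap 0.06

```text
t: 2.5
tcp_pos: [0.4529, 0.0519, 0.0321]
eef_rot: [0.038, 0.999, -0.0, -0.001]
contact_force: [-0.1, -0.5, 0.1]
opening: 0.06
grip_force: 0.0
```

Call:
shift_gripper --rows '[[[0, 0, 0], [0, 0, 0]], [[0, 0, 0], [0, 0, 0]], [[0, 0, 0], [0, 0, 0]], [[0, 0, 0], [0, 0, 0]], [[0, 0, 0], [0, 0, 0]], [[0, 0, 0], [0, 0, 0]], [[0, 0, 0], [0, 0, 0]], [[0, 0, 0], [0, 0, 0]]]' --finger_gap 0.0 --grip_force 25

```text
t: 3.3
tcp_pos: [0.455, 0.0477, 0.0348]
eef_rot: [0.038, 0.999, -0.003, 0.001]
contact_force: [-5.3, -22.7, 8.1]
opening: 0.0154
grip_force: 30.6
```

```bash
python3 - <<'E'
from cell import vision; from h import *
c=vision.camera("scene");cv2.imwrite("pics/s1.png",cv2.resize(c["img"][120:270,200:400,::-1],None,fx=3.5,fy=3.5))
E
```

```text
(no output)
```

View pics/s1.png

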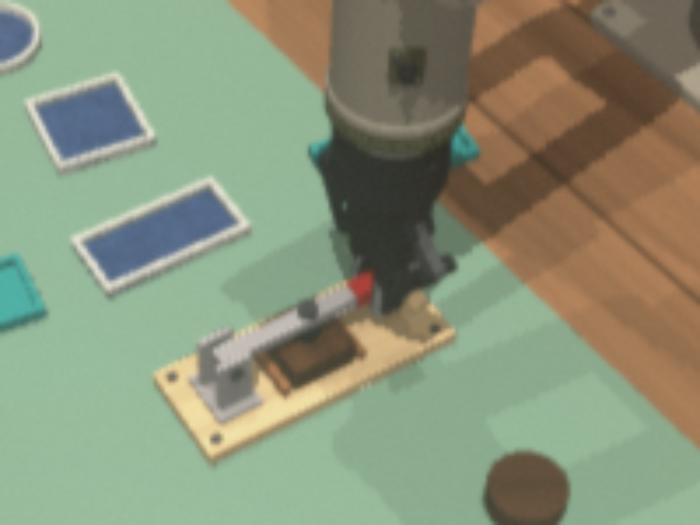

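The picture shows the fingers closed on the red grip at about (370,290), and the opening of 15 mm fits a hold. There is some side load, so I take that out while swinging along the arc.

In the tool's units: -0.012 m is -0.24, -0.0015 m is -0.03.

Call:
shift_gripper --rows '[[[-0.012, -0.04, -0.24], [0, 0, 0]], [[-0.036, -0.03, -0.238], [0, 0, 0]], [[-0.06, 0, -0.232], [0, 0, 0]], [[-0.082, 0, -0.226], [0, 0, 0]], [[-0.104, 0, -0.216], [0, 0, 0]], [[-0.126, 0, -0.204], [0, 0, 0]], [[-0.146, 0, -0.19], [0, 0, 0]], [[-0.164, 0, -0.176], [0, 0, 0]], [[-0.18, 0, -0.158], [0, 0, 0]], [[-0.196, 0, -0.14], [0, 0, 0]]]'

```text
t: 4.35
tcp_pos: [0.5083, 0.0434, 0.1347]
eef_rot: [0.038, 0.999, -0.001, -0.001]
contact_force: [-3.4, -5.2, -2.8]
opening: 0.0148
grip_force: 31.3
```

In the tool's units: -0.012 m is -0.24, -0.0119 m is -0.238.

Call:
shift_gripper --rows '[[[-0.208, 0, -0.12], [0, 0, 0]], [[-0.22, 0, -0.098], [0, 0, 0]], [[-0.228, 0, -0.076], [0, 0, 0]], [[-0.234, 0, -0.052], [0, 0, 0]], [[-0.238, 0, -0.028], [0, 0, 0]], [[-0.24, 0, -0.004], [0, 0, 0]], [[-0.24, 0, 0.02], [0, 0, 0]], [[-0.236, 0, 0.042], [0, 0, 0]], [[-0.23, 0, 0.066], [0, 0, 0]], [[-0.22, 0, 0.09], [0, 0, 0]], [[0, 0, 0], [0, 0, 0]], [[0, 0, 0], [0, 0, 0]]]'

```text
t: 5.55
tcp_pos: [0.625, 0.0349, 0.1441]
eef_rot: [0.038, 0.999, -0.0, 0.002]
contact_force: [2.7, -4.7, 3.9]
opening: 0.0158
grip_force: 36.2
```

Call:
shift_gripper --rows '[[[0, 0, 0], [0, 0, 0]], [[0, 0, 0], [0, 0, 0]], [[0, 0, 0], [0, 0, 0]], [[0, 0, 0], [0, 0, 0]], [[0, 0, -0.2], [0, 0, 0]], [[0, 0, -0.6], [0, 0, 0]], [[0, 0, -0.8], [0, 0, 0]], [[0, 0, -0.8], [0, 0, 0]], [[0, 0, 0], [0, 0, 0]]]' --finger_gap 0.06

```text
t: 6.45
tcp_pos: [0.6267, 0.0352, 0.2714]
eef_rot: [0.038, 0.999, 0.0, 0.006]
contact_force: [0.9, 0.7, 1.0]
opening: 0.06
grip_force: 0.0
```

```bash
python3 - <<'E'
from cell import vision; from h import *
c=vision.camera("scene");cv2.imwrite("pics/s2.png",cv2.resize(c["img"][90:270,170:410,::-1],None,fx=3,fy=3))
E
```

```text
(no output)
```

View pics/s2.png

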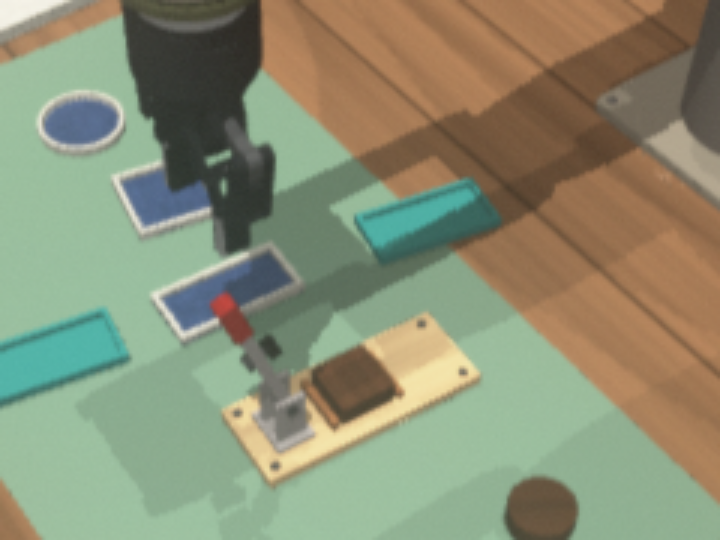

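The arm stands past upright, with the red grip at (230,315) leaning away, and the blank is still in the fixture (352,383). Next I go over the blank.

In the tool's units: 0.04 m is 0.8, 0.03 m is 0.6.

Call:
shift_gripper --rows '[[[0.58, 0, 0], [0, 0, 0]], [[0.58, 0, 0], [0, 0, 0]], [[0.58, 0, 0], [0, 0, 0]], [[0.58, 0, 0], [0, 0, 0]], [[0, 0, 0.6], [0, 0, 0]], [[0, 0, 0.8], [0, 0, 0]], [[0, 0, 0.8], [0, 0, 0]], [[0, 0, 0.8], [0, 0, 0]], [[0, 0, 0.6], [0, 0, 0]], [[0, 0, 0], [0, 0, 0]], [[0, 0, 0], [0, 0, 0]]]' --finger_gap 0.075

```text
t: 7.6
tcp_pos: [0.5071, 0.0441, 0.0821]
eef_rot: [0.038, 0.999, -0.0, -0.001]
contact_force: [0.4, 0.3, 0.3]
opening: 0.0746
grip_force: 0.0
```

```bash
python3 - <<'E'
from cell import vision; from h import *
import h
def m2(img,k):
    hh,s,v=[x.astype(int) for x in cv2.split(cv2.cvtColor(img,cv2.COLOR_RGB2HSV))]
    return (v<110).astype(np.uint8)*255
h.mask=m2
c=vision.camera("scene");pickle.dump(c,open("s3.pkl","wb"))
for o in blobs(c,"d",.025,(265,200,312,240)):print(o)
cv2.imwrite("pics/s3.png",cv2.resize(c["img"][120:260,220:400,::-1],None,fx=4,fy=4))
E
```

```text
('d', [293.0, 213.0], [499.7, 42.3], [488.5, 44.6], [111.4, 62.5], 1.8)
```

View pics/s3.png

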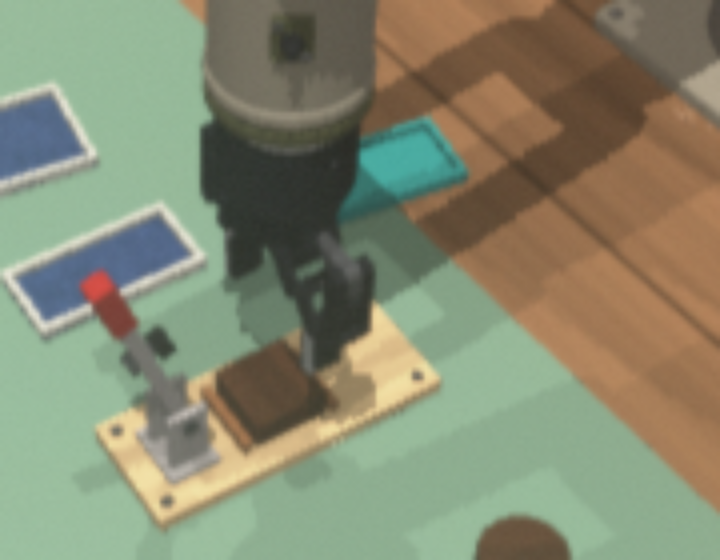

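The fingers straddle the dark blank (270,390) and the open clamp (165,340) is clear of the gripper. Now I descend and grip.

In the tool's units: 0.02 m is 0.4, -0.004 m is -0.08.

Call:
shift_gripper --rows '[[[-0.08, 0, 0.4], [0, 0, 0]], [[0, 0, 0.4], [0, 0, 0]], [[0, 0, 0.32], [0, 0, 0]], [[0, 0, 0.18], [0, 0, 0]], [[0, 0, 0.06], [0, 0, 0]], [[0, 0, 0], [0, 0, 0]], [[0, 0, 0], [0, 0, 0]]]' --finger_gap 0.075

```text
t: 8.35
tcp_pos: [0.5129, 0.0438, 0.0157]
eef_rot: [0.038, 0.999, 0.0, 0.001]
contact_force: [0.2, 0.4, 0.3]
opening: 0.075
grip_force: 0.0
```

Call:
shift_gripper --rows '[[[0, 0, 0], [0, 0, 0]], [[0, 0, 0], [0, 0, 0]], [[0, 0, 0], [0, 0, 0]], [[0, 0, 0], [0, 0, 0]], [[0, 0, 0], [0, 0, 0]], [[0, 0, 0], [0, 0, 0]], [[0, 0, 0], [0, 0, 0]]]' --finger_gap 0.03 --grip_force 25

```text
t: 9.05
tcp_pos: [0.5125, 0.0437, 0.0152]
eef_rot: [0.038, 0.999, 0.0, 0.001]
contact_force: [-1.3, -0.5, 6.3]
opening: 0.0495
grip_force: 26.9
```

In the tool's units: -0.0401 m is -0.802, -0.01 m is -0.2, 0.121 rad / 3.1416 = 0.0385.

Call:
shift_gripper --rows '[[[0, 0, -0.2], [0, 0, 0]], [[0, 0, -0.4], [0, 0, 0]], [[0, 0, -0.6], [0, 0, 0]], [[0, 0, -0.6], [0, 0, 0]], [[0, 0, 0], [0, 0, 0.0385]], [[-0.164, -0.802, 0], [0, 0, 0]], [[-0.164, -0.802, 0], [0, 0, 0]], [[-0.164, -0.802, 0], [0, 0, 0]], [[-0.164, -0.802, 0], [0, 0, 0]], [[-0.164, -0.802, 0], [0, 0, 0]], [[-0.164, -0.802, 0], [0, 0, 0]], [[-0.164, -0.802, 0], [0, 0, 0]], [[0, 0, 0], [0, 0, 0]], [[0, 0, 0], [0, 0, 0]]]'

```text
t: 10.45
tcp_pos: [0.5128, -0.2435, 0.1045]
eef_rot: [0.099, 0.995, 0.0, -0.0]
contact_force: [-0.5, -0.3, -0.1]
opening: 0.0493
grip_force: 26.3
```

```bash
python3 - <<'E'
from cell import vision; from h import *
c=vision.camera("scene");cv2.imwrite("pics/s4.png",cv2.resize(c["img"][60:260,150:390,::-1],None,fx=3,fy=3))
E
```

```text
(no output)
```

View pics/s4.png

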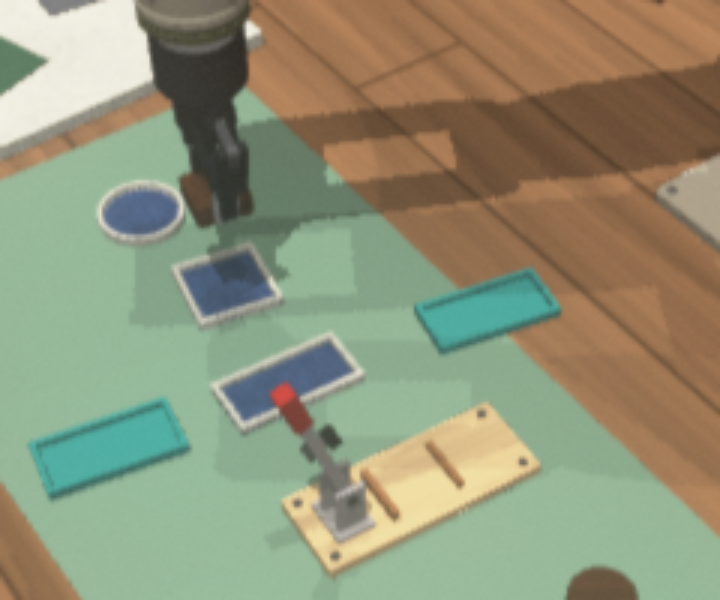

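The blank is held at (215,190) above the square tray, and the fixture is empty with the clamp still open. Lowering.

In the tool's units: 0.025 m is 0.5, 0.02 m is 0.4.

Call:
shift_gripper --rows '[[[0, 0, 0.5], [0, 0, 0]], [[0, 0, 0.5], [0, 0, 0]], [[0, 0, 0.4], [0, 0, 0]], [[0, 0, 0.24], [0, 0, 0]], [[0, 0, 0.12], [0, 0, 0]], [[0, 0, 0.08], [0, 0, 0]], [[0, 0, 0.06], [0, 0, 0]], [[0, 0, 0], [0, 0, 0]], [[0, 0, 0], [0, 0, 0]]]'

```text
t: 11.4
tcp_pos: [0.5137, -0.2431, 0.0101]
eef_rot: [0.098, 0.995, -0.0, 0.001]
contact_force: [0.5, 0.0, 0.2]
opening: 0.0492
grip_force: 26.3
```

In the tool's units: 0.002 m is 0.04.

Call:
shift_gripper --rows '[[[0, 0, 0.04], [0, 0, 0]], [[0, 0, 0], [0, 0, 0]], [[0, 0, 0], [0, 0, 0]]]'

```text
t: 11.7
tcp_pos: [0.5132, -0.2428, 0.0074]
eef_rot: [0.098, 0.995, -0.0, 0.0]
contact_force: [0.3, 0.7, -0.2]
opening: 0.0495
grip_force: 26.3
```

Call:
shift_gripper --rows '[[[0, 0, 0], [0, 0, 0]], [[0, 0, 0], [0, 0, 0]], [[0, 0, 0], [0, 0, 0]], [[0, 0, 0], [0, 0, 0]], [[0, 0, -0.2], [0, 0, 0]], [[0, 0, -0.6], [0, 0, 0]], [[0, 0, -0.8], [0, 0, 0]], [[0, 0, -0.8], [0, 0, 0]], [[0, 0, 0], [0, 0, 0]], [[0, 0, 0], [0, 0, 0]]]' --finger_gap 0.065

```text
t: 12.7
tcp_pos: [0.5144, -0.2435, 0.1298]
eef_rot: [0.098, 0.995, -0.001, 0.002]
contact_force: [-0.3, 1.3, -1.4]
opening: 0.065
grip_force: 0.0
```

```bash
python3 - <<'E'
from cell import vision; from h import *
c=vision.camera("scene");pickle.dump(c,open("s5.pkl","wb"))
cv2.imwrite("pics/s5.png",cv2.resize(c["img"][90:210,170:310,::-1],None,fx=4,fy=4))
E
```

```text
(no output)
```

View pics/s5.png

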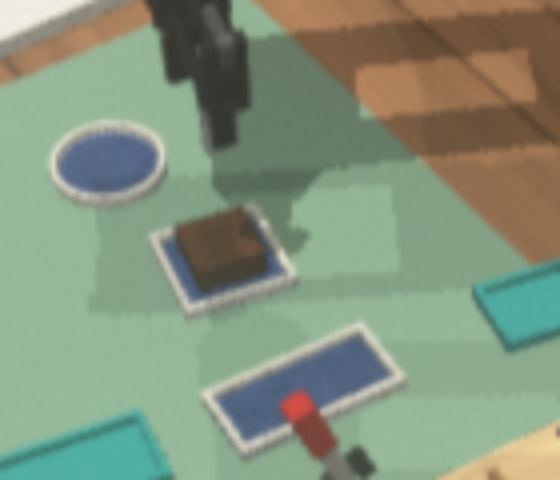

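The square blank lies flat in its tray (225,248). Next is the walnut disc.

In the tool's units: 0.0443 m is 0.886, 0.03 m is 0.6.

Call:
shift_gripper --rows '[[[0.282, 0.886, 0], [0, 0, 0]], [[0.282, 0.886, 0], [0, 0, 0]], [[0.282, 0.886, 0], [0, 0, 0]], [[0.282, 0.886, 0], [0, 0, 0]], [[0.282, 0.886, 0], [0, 0, 0]], [[0.282, 0.886, 0], [0, 0, 0]], [[0.282, 0.886, 0], [0, 0, 0]], [[0.282, 0.886, 0], [0, 0, 0]], [[0.282, 0.886, 0], [0, 0, 0]], [[0.282, 0.886, 0], [0, 0, 0]], [[0, 0, 0.6], [0, 0, 0]], [[0, 0, 0.6], [0, 0, 0]], [[0, 0, 0], [0, 0, 0]], [[0, 0, 0], [0, 0, 0]]]' --finger_gap 0.08

```text
t: 14.15
tcp_pos: [0.4601, 0.2186, 0.0661]
eef_rot: [0.098, 0.995, -0.001, -0.002]
contact_force: [0.2, 0.9, 0.9]
opening: 0.0799
grip_force: 0.0
```

In the tool's units: 0.02 m is 0.4, 0.013 m is 0.26.

Call:
shift_gripper --rows '[[[-0.05, 0, 0.4], [0, 0, 0]], [[0, 0, 0.4], [0, 0, 0]], [[0, 0, 0.26], [0, 0, 0]], [[0, 0, 0.12], [0, 0, 0]], [[0, 0, 0.06], [0, 0, 0]], [[0, 0, 0], [0, 0, 0]], [[0, 0, 0], [0, 0, 0]]]'

```text
t: 14.85
tcp_pos: [0.4647, 0.219, 0.0062]
eef_rot: [0.098, 0.995, 0.0, 0.001]
contact_force: [0.4, -0.5, 0.2]
opening: 0.08
grip_force: 0.0
```

Call:
shift_gripper --rows '[[[0, 0, 0], [0, 0, 0]], [[0, 0, 0], [0, 0, 0]], [[0, 0, 0], [0, 0, 0]], [[0, 0, 0], [0, 0, 0]], [[0, 0, 0], [0, 0, 0]], [[0, 0, 0], [0, 0, 0]], [[0, 0, 0], [0, 0, 0]]]' --finger_gap 0.03 --grip_force 25

```text
t: 15.55
tcp_pos: [0.4646, 0.219, 0.0061]
eef_rot: [0.098, 0.995, 0.0, 0.0]
contact_force: [-1.4, -0.3, 6.9]
opening: 0.0524
grip_force: 25.9
```

In the tool's units: -0.04375 m is -0.875, -0.01375 m is -0.275.

Call:
shift_gripper --rows '[[[0, 0, -0.3], [0, 0, 0]], [[0, 0, -0.8], [0, 0, 0]], [[0, 0, -0.8], [0, 0, 0]], [[-0.275, -0.875, 0], [0, 0, 0]], [[-0.275, -0.875, 0], [0, 0, 0]], [[-0.275, -0.875, 0], [0, 0, 0]], [[-0.275, -0.875, 0], [0, 0, 0]], [[-0.275, -0.875, 0], [0, 0, 0]], [[-0.275, -0.875, 0], [0, 0, 0]], [[-0.275, -0.875, 0], [0, 0, 0]], [[-0.275, -0.875, 0], [0, 0, 0]], [[-0.275, -0.875, 0], [0, 0, 0]], [[-0.275, -0.875, 0], [0, 0, 0]], [[-0.275, -0.875, 0], [0, 0, 0]], [[-0.275, -0.875, 0], [0, 0, 0]], [[-0.275, -0.875, 0], [0, 0, 0]], [[0, 0, 0], [0, 0, 0]], [[0, 0, 0], [0, 0, 0]]]'

```text
t: 17.35
tcp_pos: [0.5277, -0.375, 0.1005]
eef_rot: [0.099, 0.995, 0.0, -0.0]
contact_force: [0.3, 1.1, -1.1]
opening: 0.0527
grip_force: 26.7
```

In the tool's units: 0.025 m is 0.5, 0.0015 m is 0.03.

Call:
shift_gripper --rows '[[[-0.02, 0.03, 0.5], [0, 0, 0]], [[0, 0, 0.5], [0, 0, 0]], [[0, 0, 0.4], [0, 0, 0]], [[0, 0, 0.24], [0, 0, 0]], [[0, 0, 0.1], [0, 0, 0]], [[0, 0, 0.06], [0, 0, 0]], [[0, 0, 0], [0, 0, 0]], [[0, 0, 0], [0, 0, 0]]]'

```text
t: 18.15
tcp_pos: [0.5301, -0.3732, 0.0116]
eef_rot: [0.098, 0.995, -0.001, 0.001]
contact_force: [-0.4, 0.7, 0.2]
opening: 0.0527
grip_force: 26.7
```

Call:
shift_gripper --rows '[[[0, 0, 0], [0, 0, 0]], [[0, 0, 0], [0, 0, 0]], [[0, 0, 0], [0, 0, 0]], [[0, 0, 0], [0, 0, 0]], [[0, 0, -0.2], [0, 0, 0]], [[0, 0, -0.6], [0, 0, 0]], [[0, 0, -0.8], [0, 0, 0]], [[0, 0, -0.8], [0, 0, 0]], [[0, 0, 0], [0, 0, 0]], [[0, 0, 0], [0, 0, 0]]]' --finger_gap 0.068

```text
t: 19.15
tcp_pos: [0.5305, -0.3736, 0.133]
eef_rot: [0.098, 0.995, -0.001, 0.002]
contact_force: [-0.3, -0.2, -1.2]
opening: 0.0679
grip_force: 0.0
```

```bash
python3 - <<'E'
from cell import vision; from h import *
c=vision.camera("scene");pickle.dump(c,open("s6.pkl","wb"))
cv2.imwrite("pics/s6.png",cv2.resize(c["img"][90:210,150:310,::-1],None,fx=4,fy=4))
E
```

```text
(no output)
```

View pics/s6.png

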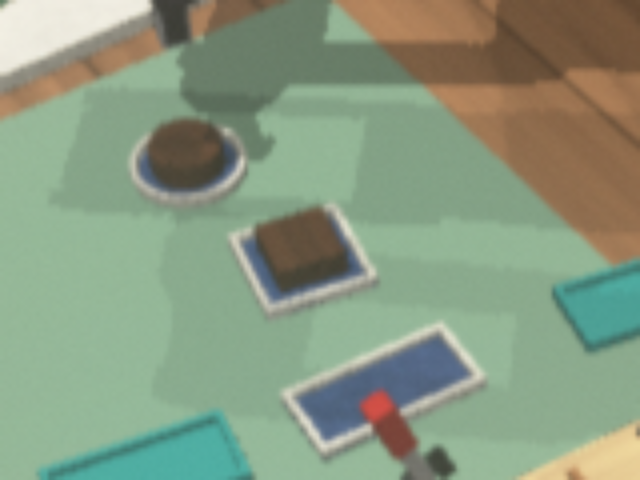

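The disc lies flat in the round tray (186,155), and the square still sits in its own (300,248). Next is the bar.

In the tool's units: 0.04353 m is 0.8706, 0.01965 m is 0.393, 0.125 rad / 3.1416 = 0.0398.

Call:
shift_gripper --rows '[[[0, 0, 0], [0, 0, 0.0398]], [[0.393, 0.8706, 0], [0, 0, 0]], [[0.393, 0.8706, 0], [0, 0, 0]], [[0.393, 0.8706, 0], [0, 0, 0]], [[0.393, 0.8706, 0], [0, 0, 0]], [[0.393, 0.8706, 0], [0, 0, 0]], [[0.393, 0.8706, 0], [0, 0, 0]], [[0.393, 0.8706, 0], [0, 0, 0]], [[0.393, 0.8706, 0], [0, 0, 0]], [[0.393, 0.8706, 0], [0, 0, 0]], [[0.393, 0.8706, 0], [0, 0, 0]], [[0.393, 0.8706, 0], [0, 0, 0]], [[0.393, 0.8706, 0], [0, 0, 0]], [[0.393, 0.8706, 0], [0, 0, 0]], [[0.393, 0.8706, 0], [0, 0, 0]], [[0.393, 0.8706, 0], [0, 0, 0]], [[0, 0, 0.6], [0, 0, 0]], [[0, 0, 0.6], [0, 0, 0]], [[0, 0, 0], [0, 0, 0]], [[0, 0, 0], [0, 0, 0]]]' --finger_gap 0.055

```text
t: 21.2
tcp_pos: [0.4548, 0.339, 0.0688]
eef_rot: [0.16, 0.987, -0.001, -0.002]
contact_force: [0.2, 0.6, 0.1]
opening: 0.055
grip_force: 0.0
```

In the tool's units: 0.02 m is 0.4, 0.012 m is 0.24.

Call:
shift_gripper --rows '[[[-0.04, 0, 0.4], [0, 0, 0]], [[0, 0, 0.4], [0, 0, 0]], [[0, 0, 0.24], [0, 0, 0]], [[0, 0, 0.1], [0, 0, 0]], [[0, 0, 0], [0, 0, 0]], [[0, 0, 0], [0, 0, 0]]]'

```text
t: 21.8
tcp_pos: [0.4589, 0.3397, 0.0145]
eef_rot: [0.16, 0.987, 0.0, 0.001]
contact_force: [-0.5, -1.0, 0.2]
opening: 0.0549
grip_force: 0.0
```

Call:
shift_gripper --rows '[[[0, 0, 0], [0, 0, 0]], [[0, 0, 0], [0, 0, 0]], [[0, 0, 0], [0, 0, 0]], [[0, 0, 0], [0, 0, 0]], [[0, 0, 0], [0, 0, 0]], [[0, 0, 0], [0, 0, 0]], [[0, 0, 0], [0, 0, 0]]]' --finger_gap 0.01 --grip_force 25

```text
t: 22.5
tcp_pos: [0.4589, 0.3398, 0.0144]
eef_rot: [0.16, 0.987, 0.001, 0.001]
contact_force: [-1.2, -0.8, 6.4]
opening: 0.0272
grip_force: 25.4
```

In the tool's units: -0.045 m is -0.9, -0.0365 m is -0.73, -0.123 rad / 3.1416 = -0.0392.

Call:
shift_gripper --rows '[[[0, 0, -0.2], [0, 0, 0]], [[0, 0, -0.7], [0, 0, 0]], [[0, 0, -0.9], [0, 0, 0]], [[0, 0, 0], [0, 0, -0.0392]], [[0, 0, 0], [0, 0, -0.0392]], [[-0.068, -0.9, 0], [0, 0, 0]], [[-0.068, -0.9, 0], [0, 0, 0]], [[-0.068, -0.9, 0], [0, 0, 0]], [[-0.068, -0.9, 0], [0, 0, 0]], [[-0.068, -0.9, 0], [0, 0, 0]], [[-0.068, -0.9, 0], [0, 0, 0]], [[-0.068, -0.9, 0], [0, 0, 0]], [[-0.068, -0.9, 0], [0, 0, 0]], [[-0.068, -0.9, 0], [0, 0, 0]], [[-0.068, -0.9, 0], [0, 0, 0]], [[-0.73, 0.054, 0], [0, 0, 0]], [[-0.73, 0.054, 0], [0, 0, 0]], [[0, 0, 0], [0, 0, 0]], [[0, 0, 0], [0, 0, 0]]]'

```text
t: 24.4
tcp_pos: [0.5311, -0.1121, 0.1029]
eef_rot: [0.038, 0.999, 0.0, -0.001]
contact_force: [-0.1, -0.6, -0.4]
opening: 0.0272
grip_force: 24.9
```

```bash
python3 - <<'E'
from cell import vision; from h import *
c=vision.camera("scene")
cv2.imwrite("pics/s7.png",cv2.resize(c["img"][90:250,170:370,::-1],None,fx=3.5,fy=3.5))
E
```

```text
(no output)
```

View pics/s7.png

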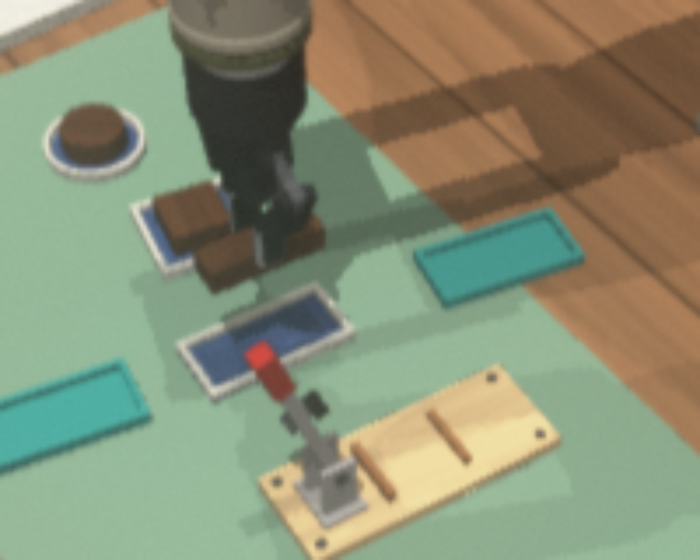

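The bar is level in the fingers at (260,253) and in line with the long tray (265,340). I lower it by about 84 mm, to TCP z ≈ 0.019.

In the tool's units: 0.025 m is 0.5, 0.018 m is 0.36.

Call:
shift_gripper --rows '[[[0, 0, 0.5], [0, 0, 0]], [[0, 0, 0.5], [0, 0, 0]], [[0, 0, 0.36], [0, 0, 0]], [[0, 0, 0.18], [0, 0, 0]], [[0, 0, 0.08], [0, 0, 0]], [[0, 0, 0.05], [0, 0, 0]], [[0, 0, 0], [0, 0, 0]], [[0, 0, 0], [0, 0, 0]]]'

```text
t: 25.25
tcp_pos: [0.5319, -0.1123, 0.0208]
eef_rot: [0.038, 0.999, -0.0, 0.001]
contact_force: [-0.1, -0.6, -0.1]
opening: 0.0272
grip_force: 24.9
```

Call:
shift_gripper --rows '[[[0, 0, 0], [0, 0, 0]], [[0, 0, 0], [0, 0, 0]], [[0, 0, 0], [0, 0, 0]], [[0, 0, 0], [0, 0, 0]], [[0, 0, -0.2], [0, 0, 0]], [[0, 0, -0.6], [0, 0, 0]], [[0, 0, -0.8], [0, 0, 0]], [[0, 0, -0.8], [0, 0, 0]], [[0.8, 0, 0], [0, 0, 0]], [[0.8, 0, 0], [0, 0, 0]], [[0.8, 0, 0], [0, 0, 0]], [[0, 0, 0], [0, 0, 0]]]' --finger_gap 0.045

```text
t: 26.45
tcp_pos: [0.407, -0.102, 0.1388]
eef_rot: [0.038, 0.999, 0.0, -0.002]
contact_force: [-0.2, 0.5, -0.4]
opening: 0.0451
grip_force: 0.0
```

```bash
python3 - <<'E'
from cell import vision; from h import *
import h
c=vision.camera("scene");t=vision.camera("top")
a=cv2.resize(c["img"][110:350,170:430,::-1],None,fx=2,fy=2)
b=cv2.resize(t["img"][170:270,150:430,::-1],None,fx=2.5,fy=2.5)
cv2.imwrite("pics/s8.png",a);cv2.imwrite("pics/t8.png",b)
E
```

```text
(no output)
```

View pics/s8.png

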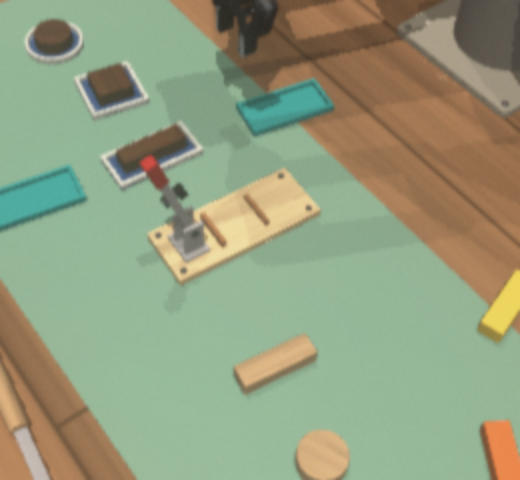

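View pics/t8.png

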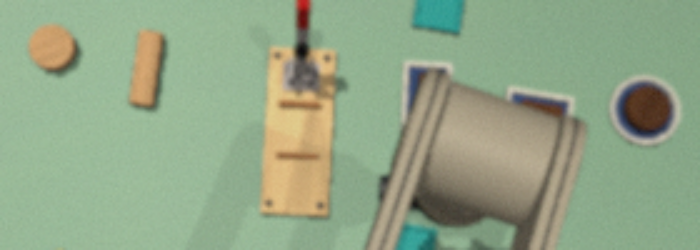

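The scene view shows all three walnut pieces lying flat in their trays: disc (53,37), square (110,85) and bar (152,148). The clamp is open and the pine pieces haven't moved. The top view agrees where the arm doesn't block it, so I hand in.

```bash
python3 -c "
from cell import job; print(job.sign_off())"
```

```text
the job is handed in; nothing more can be done
None
```

I handed the job in at about 26 s: the final pictures show the walnut square, disc and bar each flat in its own tray, the clamp open and the pine pieces unmoved; sign-off returned no verdict.

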